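Show the torch mouth to the inspection camera

ROBOT

A 7-joint arm with a two-finger parallel gripper is mounted at the origin on the work surface. World frame = base frame: x ahead of the robot, y to its left, z up, the work surface at z = 0. Lengths are in mm, angles in rad, forces in N, time in s.
With the tool pointing down it reaches from about 400 to 900 mm from the base axis. Payload 5.6 kg.
Tool frame: the origin (TCP) lies midway between the tips of the shut fingers; the grasp point (between the pads) lies 19 mm behind it; z points along the fingers, y is the line along which they close (so a half turn about z gives the same grasp; the last joint's range is limited). The gripper opens to 92 mm and grips with 3 to 60 N. Pads are 20 mm wide; open, the fingers measure 128 mm over their backs; the gripper's body (75 mm by 189 mm) begins 69 mm behind the grasp point.
Start: joints at [-1.159, 0.468, -0.012, 1.603, 0.006, 1.071, -0.056], TCP at [285.574, 583.915, 214.592] pointing down, gripper open.
Joint ranges: [-2.53, 2.53], [-0.31, 2.02], [-1.57, 1.55], [0.28, 2.44], [-1.29, 4.43], [0.15, 1.84], [-2.92, 2.92]. Speed limits (rad/s): [2.57, 2.57, 3.14, 3.14, 3.14, 3.14, 3.14].

INTERFACE

Orientations are given as a rotation vector (axis times angle).
In Python, from cell import robot, grip, kin, viewer gives the robot as it stands. Calls block until the motion is done:
- robot.movep(position, orientation): joint-space move of the TCP to a pose.
- robot.servo_line(position, feed=150, rotation=None): straight line of the TCP; rotation=None keeps the orientation; feed is the mean speed in mm/s.
- robot.goto_joints(angles): joint-space move.
- grip(opening, newtons=None): opening from 0.0 (shut) to 1.0 (fully open); newtons is the grip in N (None keeps the last); returns when the fingers have stopped.
- robot.hold(seconds).
- kin.ik(position, orientation): joint angles nearest the present ones, or None.
- robot.observe(): the state.
- viewer.read_camera(name): name is "scene" or "top" or "wrist"; returns the picture (384x512x3 uint8, red, green, blue); there is no depth.
- viewer.camera_info(name): a dict with "camera_matrix" (3x3 intrinsics, pixels), "k1" (the pictures are not rectified: a ray, as slopes to the right and down, at radius r is drawn at 1 + k1 r^2 times it, then the intrinsics apply), "R" (3x3) and "t" (3): a world point X has camera coordinates R X + t. Camera axes: x right, y down, z forward; pixel columns grow to the right and rows downward; lengths in mm; the calibration is good to about 2 mm. A picture is of the moment at which its call begins: read the wrist's pose just before it. camera_info takes no time and is no camera call; for the wrist camera it gives the pose at the moment of the call.
A pose or a line that the arm cannot do raises robot.IKError and nothing moves.
- robot.job_done(): hands the job in; it is judged then, once.
Trained networks look in the newest picture that a camera, given by its name, has taken for a name from the list of things; names that differ only in an ending like _2 or _b are one class to them, and where a whole thing is asked for, a point or a joint stands for the part that bears it (a point fixed in the world has none). Each returns a list of dicts, best first, with "confidence" (0 to 1); they miss things now and then, are a little off and sometimes report something else, mostly with a low value. They report only what shows in the picture. A call takes as long as a camera call. They do not tell look-alikes from the thing itself.
- viewer.silhouettes(name, camera): "mask" (384x512 bool, what is visible of it).
- viewer.pinpoint(name, camera): "at" ([x, y, z] in mm, in the coordinates of the camera as it stood for that picture, good to about 4 mm: a listed point, or the origin of a listed thing).
The state is a dict: "t": time; "joints": joint angles; "joint_velocities": joint speeds; "joint_torque": joint torques, N m; "tcp_pos": TCP position; "tcp_rot": TCP orientation; "contact_force": force on the tool from outside, world axes, zero at the start; "wrist_torque": the same for the moment, N m; "grip_width": opening from 0.0 (shut) to 1.0 (fully open); "grip_force": force on a finger pad.
Only numpy, scipy, OpenCV 4.12 (cv2) and the standard library are available. Lean on these libraries where they do the work, as an engineer would, in place of code of your own. Each camera call takes 0.05 s, during which the arm holds its last target. There are 200 camera calls.

TASK

Of the two cassettes in the slide mount, draw the torch cassette (the one with the wide, hollow tube) out of its slot and hold it up to the inspection camera: the tube's mouth about 90 mm in front of the lens and centred on it, the tube pointing straight into the lens along its line of sight (the camera looks obliquely downwards, so the tube leans up to meet it), and the cassette the right way up. Finish holding it there, still, in the gripper; do not put it down or let go. Do not touch the camera, and leave the other cassette and everything else on the bench where it stands.

Things in the scene. Friction and masses are not known exactly. Their poses are not given: they have to be found in the camera images.
- dock: Slide mount fixed to the bench: dark steel bed, x -100 to +120, y -120 to +120 mm, 8 mm thick, with two parallel T-slots along its x axis at y = +60 and -60 mm, a cassette in each (either way round). Slots open at the -x end, nearer the robot; a 30 mm high wall ends the bed at +x. Origin on the bench, midway between the slots, z up. Place and yaw (to 20 degrees) vary.
- slot_front (a point): On the dock at its x = -20 mm, y = 0, 21 mm above the bench: the front end of the slots' aluminium lips. Lips run from here to dock x = +55 mm (a stop there), underside 16, top 21 mm above the bench, 36 mm apart; slot 60 mm wide under them. Before the lips the bed is bare and flat for 80 mm.
- torch_grip (a point): Torch cassette, grey plastic, loose, 0.18-0.33 kg: point to grip, in its upright block 60 mm above its underside (which lies on the bed). Block 50 (x) x 30 (y) mm, 6 to 85 mm up. Foot plate 60 x 56 x 6 mm under the lips: it slides along dock -x and lifts only once this point is below dock x = -50 mm. Starts at dock x -2 to +20 mm. x along the tube to its mouth (as dock x), z up.
- torch_mouth (a point): Centre of the open mouth of the torch cassette's white ceramic tube (22 mm outside diameter): 75 mm along x and 15 mm lower than the grip point; axes as the cassette's. The tube sticks 50 mm out of the block on the side away from the robot, its axis 45 mm above the cassette's underside.
- injector_grip (a point): The other cassette, same grey block and foot, but with a thin 8 mm white rod in place of the wide tube. Point in its block, 60 mm above its underside. To be left alone.
- camera: Stand of the inspection camera, fixed to the bench: white base plate 130 x 120 x 14 mm, steel post 20 mm thick and 374 mm high at x = +55 mm, camera head 320 mm above the bench over the origin. Origin on the bench, the head looks to the stand's -x (roughly towards the robot), obliquely downwards.
- lens (a point): Centre of the lens's front glass (grey barrel 42 mm across, 35 mm long, on a white head 70 x 54 x 54 mm), about 285 mm above the bench. Its -x axis is the line of sight, 17 to 32 degrees down from level (varies; the head is stiff); +x is the way the tube must point; z up, leaning. The mouth belongs 90 mm out along -x.
- beaker: Glass beaker, 68 mm across, 80 mm high, standing on the bench before the camera. Origin at its underside.
- reagent: White plastic bottle with blue cap, 66 mm across, 150 mm high, standing beyond the slide mount. Origin at its underside.
- flask: Brown glass jar, 52 mm across, 110 mm high, standing beyond the slide mount. Origin at its underside.
- driver: Screwdriver with grey handle lying on the bench to the left of the slide mount.
- cone: Small copper cone on a 48 mm disc, 26 mm high, on the bench to the right of the slide mount.
- seal: Plain metal ring 40 mm across, 8 mm thick, flat on the bench between the slide mount and the camera.
Mind the look-alikes: they are no part of the job. What is shaped like the part that bears torch_grip but pink is not meant.

How it is judged (in metres and radians):
On the way:
1. the torch cassette is drawn along its slot until its foot is clear of the lips (x of torch_grip in the frame of dock below -0.048 m), for 0.05 s.
At the end, for the whole second after the job is handed in: Held by the gripper alone, still, upright within 51 degrees; the tube's mouth 70 to 110 mm in front of the lens, within 15 mm of its line of sight sideways and up-and-down, the tube within 0.2 rad of pointing straight into the lens; the grip point over 120 mm high (x of torch_mouth in the frame of lens between -0.11 and -0.07 m and y of torch_mouth in the frame of lens between -0.015 and 0.015 m and z of torch_mouth in the frame of lens between -0.015 and 0.015 m and angle between the x axis of torch_mouth and the x axis of lens, either way round below 0.2 rad and x of torch_grip in the frame of lens below -0.13 m and angle between torch_grip's own z axis and vertical below 0.9 rad and height (world z) of torch_grip above 0.12 m and contact force between torch and the fingers above 1 N and contact force between torch and dock below 0.2 N and contact force between torch and camera below 0.2 N and linear speed of torch below 0.02 m/s and angular speed of torch below 0.2 rad/s); the arm keeps its last pose, push and grip.
It fails at once if the other cassette is moved by more than 15 mm (distance of injector_grip from where it was at the start of the episode above 0.015 m).
It fails at once if the camera is touched (over 1 N) (contact force between camera and anything else above 1 N).
It fails at once if a bystander is moved by more than 20 mm (distance of any of beaker, reagent, flask, driver, cone, seal from where it was at the start of the episode above 0.02 m).
It also fails if it takes over 40 s, if anything falls off the work surface, if the arm or the gripper's body presses on something with over 40 N, if the wrist force passes 120 N, or if a joint passes its speed limit or range.

## Working session

There is one attempt and no reset: what is moved stays moved. The work goes in short steps, each a Python script; the robot and the scene stay as the last script left them, time stands still between calls to the robot, and variables do not carry over. Pictures are saved under pics/ and viewed, at most 10 in all, crops included, and the job is handed in when it is done.

```bash
ls; mkdir -p pics; cat > h.py <<'E'
import numpy as np, cv2
from cell import robot, grip, kin, viewer
from scipy.spatial.transform import Rotation as Ro
def w(cam,name,info):
    out=[]
    for d in viewer.pinpoint(name,cam):
        R=np.array(info["R"]);t=np.array(info["t"])
        out.append((round(d["confidence"],2),np.round(R.T@(np.array(d["at"])-t),1)))
    return out
def save(cam,fn):
    info=viewer.camera_info(cam); im=viewer.read_camera(cam)
    cv2.imwrite("pics/"+fn,im[:,:,::-1]); return info,im
E
python3 - <<'E'
from h import *
ims=[]
for c in ["scene","top"]:
    info,im=save(c,c+"0.png")
    print(c, -np.array(info["R"]).T@np.array(info["t"]))
    for n in ["dock","slot_front","torch_grip","torch_mouth","injector_grip","camera","lens","beaker","reagent","flask","driver","cone","seal"]:
        print(n,*w(c,n,info)[:3])
print(robot.observe()["t"])
E
```

```text
pics
scene [ 911.54815718 -726.68350112  960.22399266]
dock (0.77, array([ 519.2, -140.9,   -0.6]))
slot_front (0.95, array([ 501.5, -139.9,   20.5]))
torch_grip (0.82, array([526. , -77.7,  70.6])) (0.8, array([459.7, 117.4,  60.1]))
torch_mouth (0.78, array([ 259.7, -243.1,   46.1])) (0.63, array([597.7, -82.9,  54.5])) (0.63, array([435.7,  53. ,  45.5]))
injector_grip (0.76, array([ 528.8, -201.2,   68.1]))
camera (0.63, array([739.8, 227.3,   0. ]))
lens (0.9, array([670.7, 197.4, 287.7])) (0.56, array([ 519. , -141.4,    1.3]))
beaker (0.62, array([521.5, 294.9,  -1.4])) (0.46, array([ 491.4, -422.9,   -4.5]))
reagent (0.93, array([757. , -64.8,  -1.3]))
flask (0.93, array([ 759.9, -215.4,   -1. ]))
driver (0.59, array([ 520.2, -141. ,   -1. ])) (0.52, array([342.8, 188.4,   3.3]))
cone (0.81, array([ 489.8, -421.2,   -1. ])) (0.36, array([ 519.5, -142. ,    0.7]))
seal (0.56, array([633.7,  84.2,  -0. ]))
top [ 388.53532806  -50.39114004 1100.13963677]
dock (0.6, array([ 516. , -144. ,   -1.3]))
slot_front (0.79, array([ 500. , -146.4,   21.3]))
torch_grip (0.95, array([524.6, -83.8,  63.3])) (0.78, array([ 316.5, -206.8,   57.7])) (0.61, array([460.6, 114.2,  60.5]))
torch_mouth (0.78, array([430.1,  41.5,  46.2])) (0.77, array([ 259.5, -253.1,   43.7])) (0.55, array([600.2, -89.4,  54.5]))
injector_grip (0.56, array([ 522.2, -206.4,   69.4])) (0.25, array([ 499.4, -147.9,   22.1]))
camera (0.56, array([739.6, 219.3,   1.9]))
lens (0.84, array([670.5, 193.6, 287.7]))
beaker (0.93, array([520.7, 294.3,  -3.4]))
reagent (0.77, array([755.5, -65.7,  -3.3]))
flask (0.97, array([ 7.581e+02, -2.234e+02,  1.000e-01])) (0.52, array([524.8, -85.7,  68.9]))
driver (0.79, array([339.1, 188.3,  -3.3]))
cone (0.68, array([ 488. , -425.5,   -1.4])) (0.62, array([598.1, -89.7,  54.4]))
seal (0.5, array([629.9,  75. ,  -1.5]))
1.4
```

View pics/scene0.png

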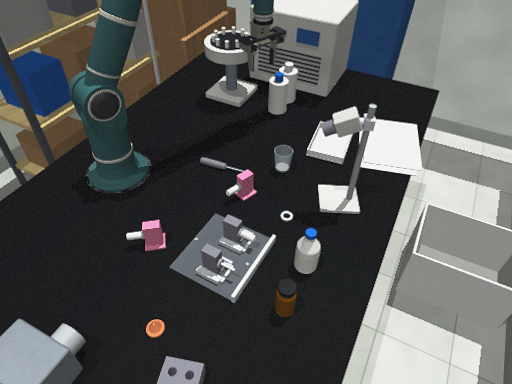

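View pics/top0.png

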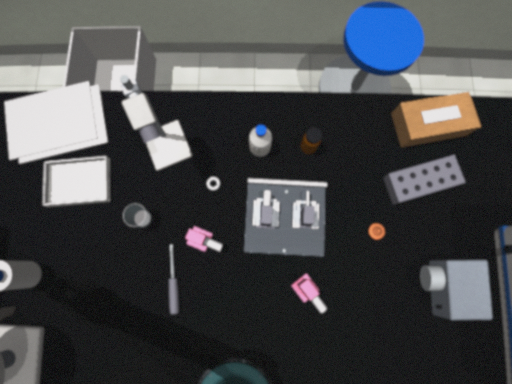

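The torch cassette is the dock's left one: scene (235,225) and top (267,208), with the wide tube at (524,-81,68). The injector is on the right at (525,-204). The pink ones at scene (245,185) and (152,235) are look-alikes. Next I measure the dock yaw and check IK.

```bash
cat >> h.py <<'E'
def ray_plane(info,uv,z):
    K=np.array(info["camera_matrix"]);d=np.array([info["k1"],0,0,0.])
    n=cv2.undistortPoints(np.float32(uv).reshape(-1,1,2),K,d).reshape(-1,2)
    R=np.array(info["R"]);c=-R.T@np.array(info["t"])
    v=np.c_[n,np.ones(len(n))]@R
    return c+v*((z-c[2])/v[:,2])[:,None]
def dockyaw(cam,z=8):
    i=viewer.camera_info(cam); r=viewer.silhouettes("dock",cam)[0]
    cs,_=cv2.findContours(r["mask"].astype(np.uint8),0,1); c=max(cs,key=cv2.contourArea)
    return cv2.minAreaRect(np.float32(ray_plane(i,c,z)[:,:2])),r["confidence"]
def cassR(yaw,pitch): return Ro.from_euler('ZY',[yaw,-pitch]).as_matrix()  # x up by pitch
def toolR(C,s): return Ro.from_matrix(C@np.diag([s,-s,-1.])).as_rotvec()
def tcp(gpt,C): return np.array(gpt)-19*C[:,2]
E
python3 - <<'E'
from h import *
viewer.read_camera("top"); print(dockyaw("top"))
viewer.read_camera("scene"); print(dockyaw("scene"))
lens=np.array([670.6,195.5,288])
for s in (1,-1):
    C=cassR(-.06,0); print(s,kin.ik(tcp([460,-78,69],C),toolR(C,s)),kin.ik(tcp([525,-81,230],C),toolR(C,s)))
    for p in (.3,.4,.5):
        C=cassR(.38,p); g=lens+C@[-165,0,15]; print(p,g,kin.ik(tcp(g,C),toolR(C,s)))
print(viewer.camera_info("wrist"), robot.observe()["tcp_rot"])
E
```

```text
(((530.9603271484375, -148.19952392578125), (243.15602111816406, 226.2571258544922), 87.3293685913086), 0.96)Traceback (most recent call last):
  File "<stdin>", line 3, in <module>
  File "h.py", line 20, in dockyaw
    i=viewer.camera_info(cam); r=viewer.silhouettes("dock",cam)[0]
                                 ~~~~~~~~~~~~~~~~~~~~~~~~~~~~~~^^^
IndexError: list index out of range
```

```bash
python3 - <<'E'
from h import *
np.set_printoptions(precision=3,suppress=True)
lens=np.array([670.6,195.5,288])
for s in (1,-1):
    C=cassR(-.05,0); print(s,kin.ik(tcp([460,-78,69],C),toolR(C,s)),kin.ik(tcp([525,-81,230],C),toolR(C,s)))
    for p in (.3,.4,.5):
        C=cassR(.38,p); g=lens+C@[-165,0,15]; print(p,g,kin.ik(tcp(g,C),toolR(C,s)))
i=viewer.camera_info("wrist");o=robot.observe()
T=Ro.from_rotvec(o["tcp_rot"]).as_matrix(); R=np.array(i["R"])
print(T,o["t"],"cam in tool",T.T@(-R.T@np.array(i["t"])-o["tcp_pos"]),"axis in tool",T.T@R[2],i["camera_matrix"])
E
```

```text
1 [-0.57   0.551  0.828  2.197 -0.673  0.666 -0.883] [-0.632  0.352  0.896  1.94  -0.325  1.001 -1.209]
0.3 [520.098 135.387 253.569] [-0.777  0.104  0.511  2.099 -0.133  0.658 -1.373]
0.4 [524.042 136.963 237.562] [-0.734  0.095  0.466  2.176 -0.175  0.488 -1.331]
0.5 [529.45  139.123 222.059] [-0.706  0.103  0.441  2.249 -0.304  0.314 -1.203]
-1 [-0.136  0.431  0.277  2.172 -0.216  0.563  1.82 ] [-0.322  0.282  0.494  1.924 -0.161  0.974  1.767]
0.3 [520.098 135.387 253.569] [-0.52   0.106  0.233  2.084 -0.082  0.657  1.716]
0.4 [524.042 136.963 237.562] [-0.596  0.096  0.316  2.169 -0.142  0.487  1.776]
0.5 [529.45  139.123 222.059] [-0.712  0.103  0.448  2.25  -0.306  0.314  1.941]
[[-0.898  0.439  0.   ]
 [ 0.439  0.898 -0.   ]
 [-0.    -0.    -1.   ]] 1.6 cam in tool [  70.031   -0.075 -170.316] axis in tool [-0.251 -0.     0.968] [[320.224   0.    253.749]
 [  0.    320.224 190.301]
 [  0.      0.      1.   ]]
```

```bash
python3 - <<'E'
from h import *
C=cassR(-.05,0); r=toolR(C,-1)
robot.movep([330,380,300],r); robot.movep([420,100,300],r); robot.movep([505,-82,220],r)
info,im=save("wrist","w1.png")
for n in ["torch_grip","torch_mouth","slot_front","injector_grip","dock"]: print(n,*w("wrist",n,info)[:3])
try: print(dockyaw("wrist"))
except Exception as e: print(e)
o=robot.observe();print(o["t"],o["tcp_pos"],o["joints"])
E
```

```text
torch_grip (0.92, array([527.2, -85.7,  63.2])) (0.66, array([456. , 117.9,  60. ]))
torch_mouth (0.83, array([431.5,  46.4,  47.8])) (0.72, array([600.5, -88.6,  55.8]))
slot_front (0.77, array([ 495.3, -140.9,   20.3]))
injector_grip (0.97, array([ 525.1, -206.3,   66.3]))
dock (0.75, array([ 516.4, -141.5,    1. ]))
(((532.6954956054688, -144.13038635253906), (243.50062561035156, 232.50579833984375), 87.45787811279297), 0.87)
4.85 [505.14009512 -81.18008419 220.44001453] [-0.27904754  0.22923458  0.43424996  1.95581734 -0.11610077  0.9795396
  1.73214345]
```

View pics/w1.png

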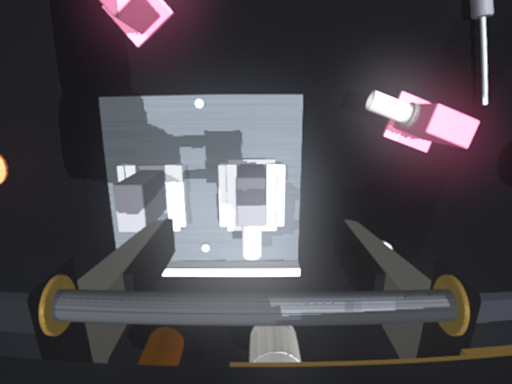

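The picture shows the torch block between the fingers at (252,195), its tube at (252,243), and the injector at (140,205). All of it agrees with the measurements (yaw −0.046, grip at (526,−84)). Descend and grip.

```bash
python3 - <<'E'
from h import *
C=cassR(-.046,0); r=toolR(C,-1)
robot.movep([526,-84.5,150],r); robot.servo_line([526,-84.5,49],100)
o=robot.observe();print(o["t"],o["contact_force"],o["tcp_pos"])
grip(0.0,25)
o=robot.observe();print(o["t"],o["contact_force"],o["wrist_torque"],o["grip_width"]*92,o["grip_force"],o["tcp_pos"])
E
```

```text
6.4 [ 0.33627716 -0.21609565  0.05248841] [526.51703181 -84.62260625  49.58255787]
7.3583 [-0.34970784  1.22545827 -0.40863177] [ 0.10980657 -0.01683744  0.02211865] 30.038127498485746 24.994936287403107 [526.00023115 -84.32018845  48.95845525]
```

```bash
python3 - <<'E'
from h import *
d=np.array([np.cos(.046),-np.sin(.046),0]); p=np.array([526,-84.5,49.])
def st():
    o=robot.observe();print(round(o["t"],2),np.round(o["contact_force"],1),round(o["grip_width"]*92,1),np.round(o["tcp_pos"],1),flush=True)
for s in (20,50,76):
    robot.servo_line(p-s*d,60); st()
grip(0.0,45); robot.servo_line(p-76*d+[0,0,.8],20); robot.hold(.1); st()
info,im=save("wrist","w2.png")
for n in ["torch_grip","torch_mouth","slot_front"]: print(n,*w("wrist",n,info)[:2])
viewer.read_camera("top"); i=viewer.camera_info("top")
for n in ["torch_grip","torch_mouth"]: print(n,*w("top",n,i)[:4])
E
```

```text
7.84 [-4.5 -0.1  4.9] 30.1 [504.2 -83.6  49. ]
8.49 [-2.3 -0.2  0.5] 29.7 [475.3 -82.1  48.9]
9.07 [-0.1  0.2 -3.1] 30.0 [449.9 -80.9  49. ]
9.64 [-0.1  0.4 -3.7] 29.8 [450.1 -81.   49.8]
torch_grip (0.58, array([448.7, -81.8,  64.9]))
torch_mouth (0.69, array([522.4, -89.5,  57.6]))
slot_front
torch_grip (0.8, array([459.8, 113.5,  56.8]))
torch_mouth (0.88, array([431.1,  40.7,  48.6])) (0.66, array([ 261.9, -252.3,   44.2]))
```

View pics/w2.png

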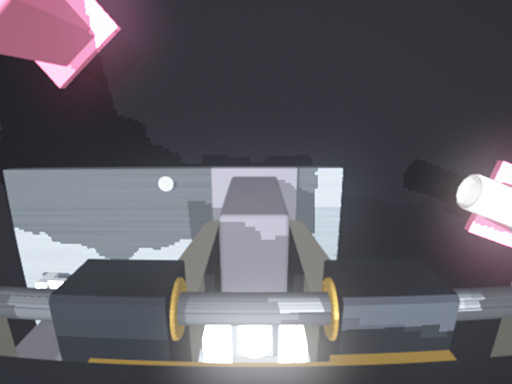

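The foot is clear of the lips (dock x ≈ −71): the plate at (255,180) is on the bare bed. Lift, tilt, and go to a standoff.

```bash
python3 - <<'E'
from h import *
def st():
    o=robot.observe();print(round(o["t"],2),np.round(o["contact_force"],1),round(o["grip_width"]*92,1),np.round(o["tcp_pos"],1),flush=True)
q=robot.observe()["tcp_pos"]
robot.servo_line(q+[0,0,30],60); st(); robot.servo_line(q+[0,0,190],150); st()
lens=np.array([670.6,195.5,288]); C=cassR(.382,.43)
g=lens+C@[-165-70,0,15]
robot.movep(tcp(g,C),toolR(C,-1)); robot.hold(.2); st()
for c in ("scene","top"):
    info,im=save(c,c+"3.png")
    for n in ["torch_grip","torch_mouth","lens","camera","beaker"]: print(c,n,*w(c,n,info)[:3])
    K=cv2.resize(im[60:240,230:430] if c=="scene" else im[60:280,60:300],None,fx=3,fy=3,interpolation=cv2.INTER_CUBIC)[:600,:800]
    cv2.imwrite(f"pics/{c}3z.png",K[:,:,::-1])
    print("expected g,m",g,g+C@[75,0,-15])
E
```

```text
10.64 [ 0.2 -0.2 -3.4] 29.7 [450.1 -80.9  80. ]
11.86 [ 0.  -0.2 -2.9] 29.7 [449.4 -81.  238.9]
12.88 [-0.6  0.2 -3.5] 29.9 [474.9 115.5 186.8]
scene torch_grip (0.96, array([ 322.1, -195.7,   57.4])) (0.9, array([468.4, 118.6, 202.9])) (0.81, array([459.1, 120.4,  57.3]))
scene torch_mouth (0.88, array([ 260. , -242.7,   45.8])) (0.82, array([531.8, 141. , 219.3])) (0.71, array([435.4,  49.5,  42.4]))
scene lens (0.97, array([674.1, 196.9, 283.4]))
scene camera (0.6, array([7.385e+02, 2.253e+02, 6.000e-01]))
scene beaker (0.76, array([521.6, 297.5,  -1.5])) (0.24, array([3.395e+02, 1.918e+02, 1.000e-01]))
expected g,m [466.58729036 113.54123163 203.66984767] [535.64826386 141.28534787 221.30067161]
top torch_grip (0.96, array([ 317. , -206.5,   63.5])) (0.63, array([464.3, 111.6, 201.3])) (0.58, array([459.5, 112.8,  59.3]))
top torch_mouth (0.76, array([ 261.3, -251.7,   42.7])) (0.53, array([ 756.2, -221.5,    1.5])) (0.39, array([429.7,  40.8,  45.9]))
top lens (0.72, array([675.2, 194.5, 290.6]))
top camera (0.67, array([741.2, 220.6,  -0.8])) (0.47, array([629.3,  73.8,   0. ]))
top beaker (0.57, array([517.1, 295.3,  -4.1]))
expected g,m [466.58729036 113.54123163 203.66984767] [535.64826386 141.28534787 221.30067161]
```

View pics/scene3z.png

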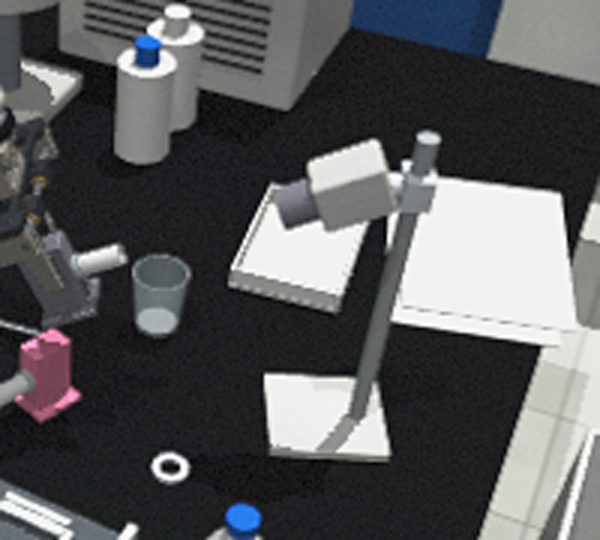

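View pics/top3z.png

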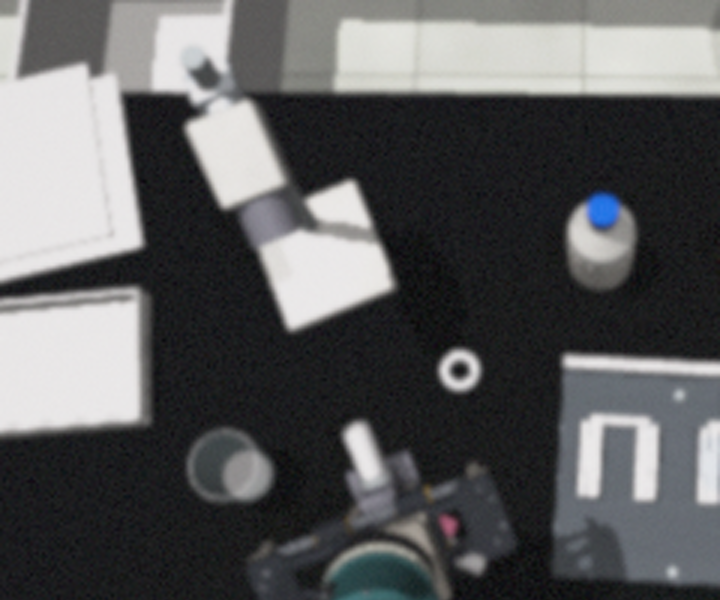

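Seen from both views, tube and barrel are parallel. In the scene crop the tube (80,262)→(120,248) and barrel (275,190)→(310,178) have the same slope, and in the top crop the tube at (360,445) points at the barrel at (270,215). Advance along the line of sight.

```bash
python3 - <<'E'
from h import *
lens=np.array([672.6,196.1,287.4]); C=cassR(.378,.43)
g=lens+C@[-165,0,15]
robot.servo_line(tcp(g,C),60,toolR(C,-1)); robot.hold(.4)
o=robot.observe();print(round(o["t"],2),np.round(o["contact_force"],1),o["grip_width"]*92,o["grip_force"],o["tcp_pos"]-tcp(g,C),np.abs(o["joint_velocities"]).max())
for c in ("scene","top"):
    info,im=save(c,c+"4.png")
    for n in ["torch_grip","torch_mouth","lens"]: print(c,n,*[(a,p,np.round(C.T@(p-lens))) for a,p in w(c,n,info)[:4] if p[2]>150])
    if c=="scene":
        K=np.array(info["camera_matrix"]);rv=cv2.Rodrigues(np.array(info["R"]))[0]
        P=np.array([lens,lens+C@[-90,0,0],lens+C@[-140,0,0],lens+C@[70,0,0]])
        uv=cv2.projectPoints(P,rv,np.array(info["t"],float),K,np.array([info["k1"],0,0,0.]))[0][:,0]
        k=cv2.resize(im[90:190,230:380],None,fx=5,fy=5,interpolation=cv2.INTER_CUBIC)
        for u in uv: cv2.circle(k,tuple(int(v) for v in (u-[230,90])*5),4,(255,0,0),-1)
        cv2.imwrite("pics/s4z.png",k[:,:,::-1])
E
```

```text
15.22 [-0.9 -1.  -4.1] 29.61781421105432 44.99627709388733 [-0.00248297  0.00710435  0.05435404] 0.0020367555906598686
scene torch_grip (0.66, array([529.1, 142.6, 231.6]), array([-162.,    3.,   13.]))
scene torch_mouth (0.96, array([595. , 166.7, 247.2]), array([-92.,   1.,  -2.]))
scene lens
top torch_grip (0.77, array([530.1, 138.1, 229.2]), array([-164.,   -1.,   11.]))
top torch_mouth (0.63, array([593. , 164.5, 248.1]), array([-94.,   0.,  -0.]))
top lens (0.8, array([674.4, 192.2, 288.5]), array([ 1., -4.,  1.])) (0.17, array([528.1, 135.3, 226.7]), array([-168.,   -3.,   10.]))
```

View pics/s4z.png

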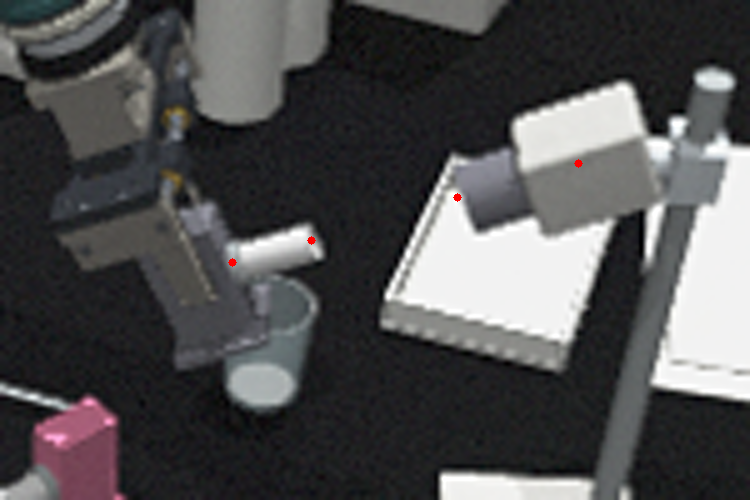

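The tube axis (235,260)→(318,243) and its extension run through the barrel face (467,200) and head. The measured mouth is about 92 mm out and within 4 mm of the line of sight, and the arm is still.

```bash
python3 -c "
from h import *
print(robot.job_done())"
```

```text
the job is handed in; nothing more can be done
None
```

The torch cassette is out of its slot and held still at the inspection camera, with its mouth measured about 92 mm in front of the lens and within about 4 mm of the line of sight. I handed the job in at about 15 s on the robot's clock; no verdict was returned.

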